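Wind the wide music box on the pottery counter

TASK

Wind up the low, wide stoneware music box: turn its brass wing key clockwise (seen from above) in two or more partial turns, letting go of the key in between, until it is fully wound, with the wing that ends in a small ball standing over the little brass pin on the lid, and let go. Leave the key of the tall, slim music box as it is, and do not shift the mug that stands between the two boxes.

Things in the scene. Friction and masses are not known exactly. Their poses are not given: they have to be found in the camera images.
- wide_key (a joint): key of the wide music box, rad turned clockwise seen from above: 0 run down, 2.8 fully wound, at a firm stop, its ball end over the brass pin (8 mm wide, 7 mm high, 36 mm from the axis, on the drum's top). Starts between 0 and 0.4. The spring pulls back weakly and an inner brake holds the key wherever it is let go; turning takes about 0.1 N m
- wide_grip (a point): centre of that key's brass wing, on the turning axis, 101 mm above the counter. The wing is an upright plate 48 mm long, 8 mm thick (pinch it so), 24 mm high (12 mm above and below this point). z up, x along the plate to the end with a 14 mm ball (25 mm from the axis), y across it; axes turn with the key. Under it, a fixed drum 130 mm across, 70 mm high, with a 28 mm collar, 4 mm high
- tall_wing (a point): centre of the ball at the end of the like wing key of the tall music box (a fixed drum 90 mm across and 120 mm high), 151 mm above the counter; x points away from that key's axis, which is 25 mm behind this point. Bystander, not to be turned. The two boxes may change places
- mug_centre (a point): centre, half-way up, of a loose glazed mug (80 mm across, 90 mm high, handle at the side) standing between the two music boxes. Bystander. z is up
Things that resemble listed ones, but are neither listed nor needed, are in the scene too. What is shaped like the part that bears mug_centre but blue or orange is not meant.

How it is judged:
On the way, in this order (a step that is already met when the one before it is completed fails the run):
1. the key has been turned part of the way (wide_key between 0.7 and 2.48) and let go there (value of joint wide_key between 0.7 and 2.48 rad and contact force between the fingers and anything else below 0.2 N), for 0.1 s.
2. the key is wound to within about 17 degrees of its stop (wide_key above 2.5) (value of joint wide_key above 2.5 rad), for 0.1 s.
At the end, for the whole second after the job is handed in: the wide box's key is let go and at rest within 0.3 rad of its stop (wide_key above 2.5), the ball of the tall box's key is within 12 mm of where it was, and the mug stands upright within 30 mm of where it was (value of joint wide_key above 2.5 rad and velocity of joint wide_key below 0.1 rad/s and distance of tall_wing from where it was at the start of the episode below 0.012 m and distance of mug_centre from where it was at the start of the episode below 0.03 m and angle between mug_centre's own z axis and vertical below 0.3 rad); the robot touches nothing.
It fails at once if the tall music box's key is turned (its ball more than 12 mm from its start) (distance of tall_wing from where it was at the start of the episode above 0.012 m).
It fails at once if the mug between the boxes is shifted more than 30 mm or tipped over (distance of mug_centre from where it was at the start of the episode above 0.03 m or angle between mug_centre's own z axis and vertical above 0.5 rad).
It also fails if it takes over 54 s, if anything falls off the work surface, if the arm or the gripper's body presses on something with over 40 N, if the wrist force passes 120 N, or if a joint passes its speed limit or range.

ROBOT

A 7-joint arm with a two-finger parallel gripper is mounted at the origin on the work surface. World frame = base frame: x ahead of the robot, y to its left, z up, the work surface at z = 0. Lengths are in m, angles in rad, forces in N, time in s.
With the tool pointing down it reaches from about 0.4 to 0.85 m from the base axis. Payload 4.5 kg.
Tool frame: the origin (TCP) lies at the very end of the fingers, on their centre line; the grasp point (between the pads) lies 19 mm behind it (tcp_to_grasp is the z of the grasp point in the tool frame, in m); z points along the fingers, y is the line along which they close (so a half turn about z gives the same grasp; the last joint's range is limited). The gripper opens to 88 mm and grips with 3 to 60 N. Pads are 18 mm wide; open, the fingers measure 123 mm over their backs; the gripper's body (75 mm by 187 mm) begins 45 mm behind the grasp point.
Start: joints at [1.34, 0.689, -0.195, 1.565, 0.157, 0.902, -0.215], TCP at [0.164, -0.603, 0.239] pointing down, gripper open.
Joint ranges: [-3.01, 3.01], [-0.46, 2.08], [-1.47, 1.51], [0.13, 2.56], [-1, 4.14], [0.04, 2.09], [-2.66, 2.66]. Speed limits (rad/s): [2.57, 2.57, 3.14, 3.14, 3.14, 3.14, 3.14].

INTERFACE

Orientations are given as a unit quaternion [x, y, z, w].
In Python, from plant import * gives the robot as it stands. The module is installed in compiled form; this text tells all that it offers.
- The arm moves only by the shell command python3 -m jog 'ROWS' [OPENING] [FORCE]. ROWS is JSON, a list that holds one entry, the list of rows, each a list of 6 numbers: the shift along the tool's x, y, z in m, then the turn, a rotation vector about the tool's x, y, z in rad. In form: [[[dx, dy, dz, ax, ay, az], ...]]. A call has 1 to 12 rows; each row shifts and turns the commanded pose from where the row before left it, along the tool's axes as they then stand; what a row does not reach is not made up. A row lasts 1/8 s, in which the tool goes at most 62.5 mm and 10.7 degrees, less where a joint would pass 70% of its speed; a pose out of reach is approached as far as the arm can. A call with a gripper value outside its range is refused whole. OPENING is the finger opening in m, from 0 to 0.0881, set as the call begins (- or left out, the last holds). The fingers move at their own pace and stop on an object; FORCE is the grip in N (left out, the last holds). Time passes only in rows, so rows that do not move let the fingers close. It gives the time, the measured TCP pose, the force, the opening and the grip force at its end, in the units of the state.
- get_state(): the state, without advancing time (a new reading comes with each control period).
- snapshot(name): name is "side" or "top"; returns a dict with "frame" (400x640x3 uint8, red, green, blue), "mtx" (3x3 intrinsics, pixels), "xyz" and "orientation" of the camera in the world. Camera axes: x right, y down, z forward; pixel columns grow to the right and rows downward; lengths in m; the calibration is good to about 2 mm. A picture is of the moment at which its call begins. There is no depth.
- finish_job(): hands the job in; it is judged then, once.
The state is a dict: "clock": time; "q": joint angles; "qd": joint speeds; "joint_torque": joint torques, N m; "tool_pos": TCP position; "eef_rot": TCP orientation; "contact_force": force on the tool from outside, world axes, zero at the start; "moment": the same for the moment, N m; "opening": opening from 0.0 (shut) to 1.0 (fully open); "finger_force": force on a finger pad.
Only numpy, scipy, OpenCV 4.12 (cv2) and the standard library are available. Lean on these libraries where they do the work, as an engineer would, in place of code of your own. Each camera call takes 0.05 s, during which the arm holds its last target. There are 200 camera calls.

## Working session

There is one attempt and no reset: what is moved stays moved. The work goes in short steps, Python scripts to look and compute and a shell command to move; the robot and the scene stay as the last step left them, time stands still between calls to the robot, and variables do not carry over. Pictures are saved under pics/ and viewed, at most 10 in all, crops included, and the job is handed in when it is done.

```bash
mkdir -p pics; python3 - <<'E'
from plant import *
import cv2,pickle
S={}
for n in("top","side"):
    s=snapshot(n);S[n]=s;cv2.imwrite(f"pics/{n}0.png",s["frame"][:,:,::-1]);print(n,s["mtx"],s["xyz"],s["orientation"])
pickle.dump(S,open("s0.pkl","wb"))
st=get_state();print(st)
E
```

```text
top [[453.19195072   0.         315.17800469]
 [  0.         453.19195072 200.38246988]
 [  0.           0.           1.        ]] [0.35203818 0.03621616 1.27928403] [-0.70656453  0.70736699 -0.0108852   0.01673391]
side [[428.58713943   0.         319.89869783]
 [  0.         428.58713943 204.5165945 ]
 [  0.           0.           1.        ]] [-0.00421972  0.85778712  0.64709067] [-0.17597772  0.84653182 -0.48863335  0.11684677]
{'clock': 0.1, 'q': array([ 1.33975966,  0.68989399, -0.19453279,  1.56621409,  0.15732905,
        0.90252438, -0.21510831]), 'qd': array([ 0.00237682, -0.00234246, -0.0001455 , -0.00160797,  0.00079305,
       -0.00092454,  0.00037921]), 'joint_torque': array([-3.17601007e-03, -5.28504789e+01, -1.27152253e+00, -1.53838402e+01,
       -5.25559508e-02,  1.91431252e-03,  5.50938307e-05]), 'tool_pos': array([ 0.16340424, -0.60267935,  0.23800131]), 'eef_rot': array([ 9.91239044e-01,  1.32077555e-01, -1.76475277e-04, -8.03349182e-04]), 'contact_force': array([-0.84903805, -0.49497865,  1.13378201]), 'moment': array([-0.01366949,  0.02038231,  0.00204615]), 'finger_force': 0.0, 'opening': 0.9983317578223407}
```

View pics/top0.png

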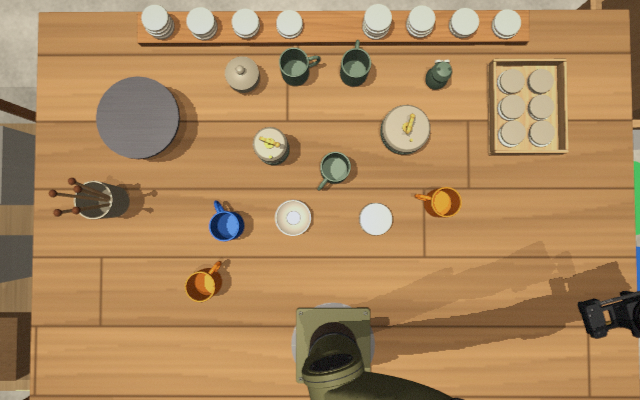

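View pics/side0.png

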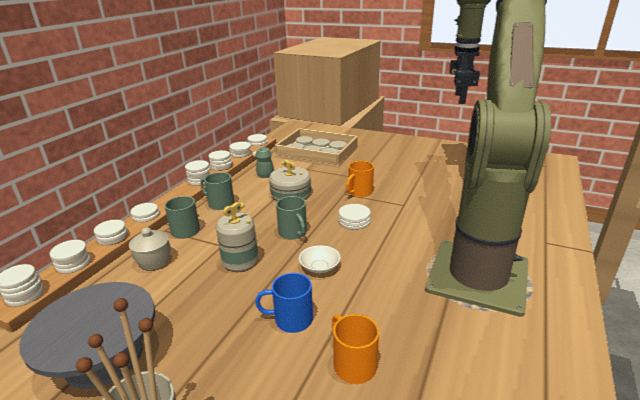

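The top view shows the wide box with its key at about (406,129), the tall one at (271,146), and the green mug between them at (335,168). Two more green mugs at (295,66) and (355,66) are look-alikes that don't stand between the boxes. The low squat drum at (406,129) fits "low, wide". I'll confirm it in an enlarged crop of both views.

```bash
cat > h.py <<'E'
import numpy as np,cv2
from scipy.spatial.transform import Rotation as R
def ray(s,u,v):
    d=R.from_quat(s["orientation"]).apply(np.linalg.inv(s["mtx"])@[u,v,1.]);return np.array(s["xyz"]),d
def plane(s,u,v,z):
    o,d=ray(s,u,v);return o+d*(z-o[2])/d[2]
def pix(s,p):
    c=s["mtx"]@R.from_quat(s["orientation"]).inv().apply(np.array(p)-s["xyz"]);return c[:2]/c[2]
def keymask(s,box):
    u0,v0,u1,v1=box;h=cv2.cvtColor(s["frame"][v0:v1,u0:u1],cv2.COLOR_RGB2HSV)
    return ((h[...,0]>17)&(h[...,0]<33)&(h[...,1]>130)&(h[...,2]>100)).astype('uint8')
E
python3 - <<'E'
import pickle
from h import *
S=pickle.load(open("s0.pkl","rb"))
t=S["top"];a=t["frame"][100:160,376:436];b=S["side"]["frame"][150:210,260:320]
im=np.hstack([cv2.resize(x,(390,390),interpolation=cv2.INTER_CUBIC) for x in(a,b)])
cv2.imwrite("pics/crop0.png",im[:,:,::-1])
print(plane(t,406,129,.07),plane(t,271,146,.12),plane(t,335,168,.09))
m=keymask(t,(376,100,436,160));ys,xs=np.nonzero(m);print(len(xs),[plane(t,376+x,100+y,.11).round(3)[:2].tolist() for x,y in zip(xs,ys)])
print([(376+int(x),100+int(y)) for x,y in zip(xs,ys)])
E
```

```text
[ 0.59062294 -0.19763144  0.07      ] [0.53759918 0.15937711 0.12      ] [ 0.48377575 -0.00623808  0.09      ]
109 [[0.622, -0.203], [0.622, -0.206], [0.622, -0.208], [0.619, -0.201], [0.619, -0.203], [0.619, -0.206], [0.619, -0.208], [0.619, -0.211], [0.617, -0.201], [0.617, -0.203], [0.617, -0.206], [0.617, -0.208], [0.617, -0.211], [0.614, -0.203], [0.614, -0.206], [0.614, -0.208], [0.611, -0.201], [0.611, -0.203], [0.611, -0.206], [0.611, -0.208], [0.609, -0.2], [0.609, -0.203], [0.609, -0.206], [0.606, -0.198], [0.606, -0.2], [0.606, -0.206], [0.604, -0.198], [0.604, -0.2], [0.604, -0.203], [0.601, -0.195], [0.601, -0.198], [0.601, -0.2], [0.601, -0.203], [0.598, -0.187], [0.598, -0.19], [0.598, -0.193], [0.598, -0.195], [0.598, -0.198], [0.598, -0.2], [0.598, -0.203], [0.596, -0.185], [0.596, -0.187], [0.596, -0.19], [0.596, -0.193], [0.596, -0.195], [0.596, -0.198], [0.596, -0.2], [0.593, -0.182], [0.593, -0.185], [0.593, -0.187], [0.593, -0.19], [0.593, -0.193], [0.593, -0.195], [0.593, -0.198], [0.593, -0.2], [0.591, -0.182], [0.591, -0.185], [0.591, -0.187], [0.591, -0.19],
[... 1432 characters left out ...]
25), (407, 125), (408, 125), (409, 125), (410, 125), (403, 126), (404, 126), (405, 126), (406, 126), (407, 126), (408, 126), (409, 126), (410, 126), (411, 126), (403, 127), (404, 127), (405, 127), (406, 127), (407, 127), (408, 127), (409, 127), (410, 127), (411, 127), (403, 128), (404, 128), (405, 128), (406, 128), (407, 128), (409, 128), (410, 128), (411, 128), (403, 129), (404, 129), (405, 129), (406, 129), (407, 129), (408, 129), (409, 129), (410, 129), (411, 129), (404, 130), (405, 130), (406, 130), (407, 130), (408, 130), (409, 130), (410, 130), (405, 131), (406, 131), (407, 131), (408, 131), (409, 131), (406, 132), (407, 132), (408, 132), (407, 133), (410, 139), (411, 139), (410, 140)]
```

View pics/crop0.png

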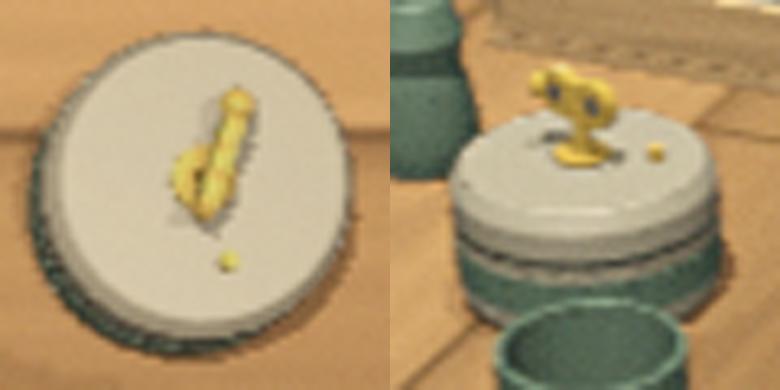

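The crop confirms it. On the left is the low wide drum with its brass key: ball at about (412,115), other wing end at (407,132), pin at (410.6,139.7) on the lid. Next I'll measure the axis and the angle.

```bash
python3 - <<'E'
import pickle
from h import *
S=pickle.load(open("s0.pkl","rb"))
t=S["top"];s=S["side"]
ball=plane(t,412.1,115.2,.104);pin=plane(t,410.4,139.6,.077);end=plane(t,407,131.8,.101)
print("ball",ball,"pin",pin,"end",end)
h=cv2.cvtColor(t["frame"][100:160,376:436],cv2.COLOR_RGB2HSV)
m=((h[...,1]<60)&(h[...,2]>150)).astype('uint8')
c=max(cv2.findContours(m,0,2)[0],key=cv2.contourArea)[:,0]
P=np.array([plane(t,376+u,100+v,.07)[:2] for u,v in cv2.convexHull(c)[:,0]])
(cx,cy),r=cv2.minEnclosingCircle(P.astype('float32'));print("lid",cx,cy,r)
A=np.c_[2*P,np.ones(len(P))];x=np.linalg.lstsq(A,(P**2).sum(1),rcond=None)[0];print("fit",x[:2],np.sqrt(x[2]+x[:2]@x[:2]))
# side points: crop scale 6.5 from (260,150)
f=lambda a,b:((a-390)/6.5+260-.5,b/6.5+150-.5)
print("side ball",plane(s,*f(541,83),.101),"pin",plane(s,*f(655,152),.074),"collar",plane(s,*f(583,153),.074))
for C in (x[:2],):
  for n,p in(("ball",ball),("pin",pin),("end",end)):
    d=p[:2]-C;print(n,np.hypot(*d),np.arctan2(d[1],d[0]))
d=ball[:2]-end[:2];print("wing dir",np.arctan2(d[1],d[0]),np.hypot(*d))
E
```

```text
ball [ 0.62014073 -0.2072699   0.104     ] pin [ 0.56077308 -0.20773192  0.077     ] end [ 0.57713254 -0.19418084  0.101     ]
lid 0.5960526466369629 -0.20029166340827942 0.059949588030576706
fit [ 0.59536275 -0.19946285] 0.058304168817114414
side ball [ 0.62174549 -0.20914955  0.101     ] pin [ 0.56245852 -0.21040019  0.074     ] collar [ 0.59424638 -0.19685444  0.074     ]
ball 0.02597881145627825 -0.305233677446297
pin 0.035564348182922915 -2.9069350860823597
end 0.01897999311052339 2.8595756133511125
wing dir -0.29543252598260017 0.04495584884213303
```

```bash
python3 -m jog '[[[0.04,-0.021,0,0,0,0],[0.044,-0.023,0,0,0,0],[0.044,-0.023,0,0,0,0],[0.044,-0.023,0,0,0,0],[0.044,-0.023,0,0,0,0],[0.044,-0.023,0,0,0,0],[0.044,-0.023,0,0,0,0],[0.044,-0.023,0,0,0,0],[0.044,-0.023,0,0,0,0],[0.044,-0.023,0,0,0,0],[0.044,-0.023,0,0,0,0],[0,0,0,0,0,0]]]' 0.05 10; python3 -m jog '[[[0,0,0,0,0,-0.185],[0,0,0,0,0,-0.185],[0,0,0,0,0,-0.185],[0,0,0,0,0,-0.185],[0,0,0,0,0,-0.185],[0,0,0,0,0,-0.185],[0,0,0,0,0,-0.185],[0,0,0,0,0,0]]]'; python3 -c "
from plant import *
print(get_state()['q'].round(3))"
```

```text
clock: 1.6
tool_pos: [0.5645, -0.2299, 0.2383]
eef_rot: [0.991, 0.136, 0.001, -0.002]
contact_force: [0.3, -0.5, -0.1]
opening: 0.567
finger_force: 0.0
clock: 2.6
tool_pos: [0.56, -0.2366, 0.2382]
eef_rot: [0.712, 0.702, -0.001, -0.001]
contact_force: [-0.3, 0.1, 0.6]
opening: 0.57
finger_force: 0.0
[ 0.607  0.702 -0.509  1.609  0.401  0.938 -0.057]
```

```bash
python3 -m jog '[[[0,0,0,0,0,-0.185],[0,0,0,0,0,-0.185],[0,0,0,0,0,-0.185],[0,0,0,0,0,-0.185],[0,0,0,0,0,-0.185],[0,0,0,0,0,-0.185],[0,0,0,0,0,-0.175],[0,0,0,0,0,0],[0,0,0,0,0,0]]]';  cat > w.py <<'E'
from plant import *
from h import *
import sys
def rel(C,yaw,z):
    s=get_state();r=R.from_quat(s["eef_rot"]);M=r.as_matrix()
    d=M.T@(np.array([*C,z])-s["tool_pos"]); x=M[:,0];y=np.arctan2(x[1],x[0]);dy=(yaw-y+np.pi)%(2*np.pi)-np.pi
    T=np.array([[np.cos(yaw),np.sin(yaw),0],[np.sin(yaw),-np.cos(yaw),0],[0,0,-1]])
    print("q",s["q"].round(3),"yaw",y,"tool shift",d.round(4),"az",-dy,"rotvec",(r.inv()*R.from_matrix(T)).as_rotvec().round(4))
if __name__=="__main__": rel((float(sys.argv[1]),float(sys.argv[2])),float(sys.argv[3]),float(sys.argv[4]))
E
python3 w.py .5965 -.2005 2.842 .14
```

```text
clock: 3.72
tool_pos: [0.5609, -0.2356, 0.2386]
eef_rot: [0.15, 0.989, -0.0, -0.0]
contact_force: [-0.5, 0.3, -0.3]
opening: 0.57
finger_force: 0.0
q [ 0.773  0.784 -0.854  1.599  0.654  1.066  1.005] yaw 2.8401830116848688 tool shift [-0.0236  0.0442  0.0986] az -0.0018169883151313293 rotvec [-0.0005 -0.0004 -0.0018]
```

```bash
python3 -m jog '[[[-0.012,0.022,0,0,0,0],[-0.012,0.022,0,0,0,0],[0,0,0.03,0,0,0],[0,0,0.03,0,0,0],[0,0,0.03,0,0,0],[0,0,0,0,0,0],[0,0,0,0,0,0]]]'; python3 w.py .5965 -.2005 2.842 .085; python3 - <<'E'
from plant import *
import cv2
t=snapshot("top")["frame"][90:160,366:446];b=snapshot("side")["frame"][130:210,240:330]
cv2.imwrite("pics/a1.png",cv2.hconcat([cv2.resize(x,(400,390),interpolation=cv2.INTER_CUBIC) for x in(t,b)])[:,:,::-1])
E
```

```text
clock: 4.6
tool_pos: [0.5977, -0.2002, 0.1499]
eef_rot: [0.148, 0.989, -0.0, 0.001]
contact_force: [0.4, -0.1, 0.5]
opening: 0.565
finger_force: 0.0
q [ 0.653  0.909 -0.779  1.612  0.754  0.943  0.877] yaw 2.8435623043125076 tool shift [ 0.0012 -0.0007  0.0649] az 0.0015623043125074787 rotvec [0.0002 0.0016 0.0016]
```

View pics/a1.png

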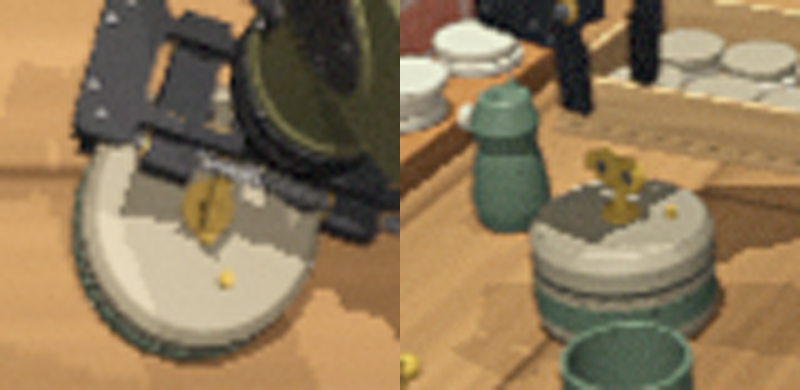

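The fingers hang on either side of the key plate, so I'll go down and close.

```bash
python3 -m jog '[[[0.001,0,0.022,0,0,0],[0,0,0.022,0,0,0],[0,0,0.02,0,0,0],[0,0,0,0,0,0]]]'; python3 -m jog '[[[0,0,0,0,0,0],[0,0,0,0,0,0],[0,0,0,0,0,0],[0,0,0,0,0,0],[0,0,0,0,0,0]]]' 0 15; python3 w.py .5965 -.2005 2.842 .085
```

```text
clock: 5.2
tool_pos: [0.5948, -0.2, 0.0829]
eef_rot: [0.148, 0.989, -0.0, -0.002]
contact_force: [-1.1, -0.2, 0.6]
opening: 0.566
finger_force: 0.0
clock: 5.82
tool_pos: [0.5967, -0.1986, 0.0851]
eef_rot: [0.147, 0.989, 0.001, 0.001]
contact_force: [0.7, 2.6, 0.7]
opening: 0.097
finger_force: 15.0
q [ 0.626  0.989 -0.722  1.65   0.835  0.837  0.814] yaw 2.8457072658767086 tool shift [-0.0004 -0.0018  0.0001] az 0.0037072658767085542 rotvec [0.0022 0.0009 0.0037]
```

```bash
python3 -m jog '[[[0,-0.001,0,0,0,0.1],[0,0,0,0,0,0.15],[0,0,0,0,0,0.15],[0,0,0,0,0,0.15],[0,0,0,0,0,0.15],[0,0,0,0,0,0.15],[0,0,0,0,0,0.15],[0,0,0,0,0,0.15],[0,0,0,0,0,0.15],[0,0,0,0,0,0]]]'; python3 w.py .5965 -.2005 1.54 .085
```

```text
clock: 7.08
tool_pos: [0.5957, -0.1995, 0.085]
eef_rot: [0.715, 0.699, 0.0, -0.0]
contact_force: [-1.6, 3.4, 3.1]
opening: 0.096
finger_force: 15.0
q [ 0.469  0.918 -0.404  1.659  0.523  0.674 -0.231] yaw 1.5477964907780275 tool shift [-0.001   0.0008  0.    ] az 0.007796490778027465 rotvec [-0.0003 -0.001   0.0078]
```

Turned about 1.3 rad. Now I'll let go, lift and look.

```bash
python3 -m jog '[[[0,0,0,0,0,0],[0,0,0,0,0,0],[0,0,0,0,0,0],[0,0,0,0,0,0]]]' 0.05 ; python3 -m jog '[[[0,0,-0.03,0,0,0],[0,0,-0.03,0,0,0],[0,0,0,0,0,0],[0,0,0,0,0,0]]]'; python3 w.py .5965 -.2005 1.54 .085; python3 - <<'E'
from plant import *
import cv2
t=snapshot("top")["frame"][90:160,366:446];b=snapshot("side")["frame"][130:210,240:330]
cv2.imwrite("pics/a2.png",cv2.hconcat([cv2.resize(x,(400,390),interpolation=cv2.INTER_CUBIC) for x in(t,b)])[:,:,::-1])
E
```

```text
clock: 7.58
tool_pos: [0.5956, -0.2014, 0.0846]
eef_rot: [0.716, 0.698, -0.0, 0.0]
contact_force: [-0.5, -0.5, 0.9]
opening: 0.525
finger_force: 0.0
clock: 8.07
tool_pos: [0.5952, -0.2011, 0.1441]
eef_rot: [0.716, 0.698, -0.0, -0.0]
contact_force: [-0.8, 0.0, 0.2]
opening: 0.567
finger_force: 0.0
q [ 0.495  0.839 -0.448  1.629  0.474  0.784 -0.191] yaw 1.5448719173621508 tool shift [0.0007 0.0014 0.0591] az 0.004871917362150757 rotvec [-0.0011  0.0002  0.0049]
```

View pics/a2.png

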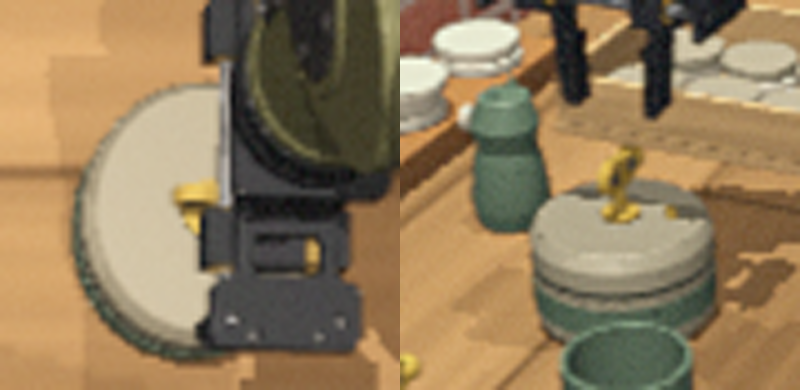

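The wing has turned and now points along -y, in line with the tool. I'll grip again and turn the rest (1.31 rad plus a little).

```bash
python3 -m jog '[[[0,0,0.03,0,0,0],[0.001,0.001,0.029,0,0,0],[0,0,0,0,0,0]]]'; python3 -m jog '[[[0,0,0,0,0,0],[0,0,0,0,0,0],[0,0,0,0,0,0],[0,0,0,0,0,0],[0,0,0,0,0,0]]]' 0 15; python3 -m jog '[[[0,0,0,0,0,0.1],[0,0,0,0,0,0.15],[0,0,0,0,0,0.15],[0,0,0,0,0,0.15],[0,0,0,0,0,0.15],[0,0,0,0,0,0.15],[0,0,0,0,0,0.15],[0,0,0,0,0,0.15],[0,0,0,0,0,0.1],[0,0,0,0,0,0]]]'; python3 -c "
from plant import *;print(get_state()['moment'])"; python3 w.py .5965 -.2005 0.235 .085
```

```text
clock: 8.55
tool_pos: [0.5944, -0.1995, 0.0829]
eef_rot: [0.716, 0.698, -0.002, -0.003]
contact_force: [0.0, 0.4, 0.5]
opening: 0.569
finger_force: 0.0
clock: 9.18
tool_pos: [0.5958, -0.2001, 0.086]
eef_rot: [0.716, 0.698, -0.001, -0.0]
contact_force: [-3.4, -0.6, 4.5]
opening: 0.093
finger_force: 15.0
clock: 10.42
tool_pos: [0.5942, -0.1988, 0.0859]
eef_rot: [0.989, 0.147, -0.003, -0.001]
contact_force: [-6.9, 2.2, 8.8]
opening: 0.1
finger_force: 15.0
[0.43287163 1.29446245 0.04349733]
q [ 0.293  0.891 -0.08   1.67   0.112  0.591 -1.126] yaw 0.2948346608012488 tool shift [0.0018 0.0023 0.0009] az 0.059834660801248774 rotvec [-0.0026  0.005   0.0598]
```

```bash
python3 -m jog '[[[-0.001,0,0,0,0,0.05],[0,0,0,0,0,0.04],[0,0,0,0,0,0],[0,0,0,0,0,0]]]'; python3 -c "
from plant import *;print(get_state()['moment'])"; python3 w.py .5965 -.2005 0.235 .085;  python3 -m jog '[[[0,0,0,0,0,0],[0,0,0,0,0,0],[0,0,0,0,0,0],[0,0,0,0,0,0]]]' 0.05; python3 -m jog '[[[0,0,-0.03,0,0,0],[0,0,-0.04,0,0,0],[0,0,-0.04,0,0,0],[-0.05,0,-0.03,0,0,0],[-0.05,0.03,0,0,0,0],[-0.05,0.03,0,0,0,0],[-0.03,0.04,0,0,0,0],[0,0.04,0,0,0,0],[0,0.04,0,0,0,0],[0,0,0,0,0,0],[0,0,0,0,0,0]]]'; python3 - <<'E'
from plant import *
import cv2
t=snapshot("top")["frame"][90:170,356:446];b=snapshot("side")["frame"][130:210,240:330]
cv2.imwrite("pics/a3.png",cv2.hconcat([cv2.resize(x,(400,380),interpolation=cv2.INTER_CUBIC) for x in(t,b)])[:,:,::-1])
E
```

```text
clock: 10.92
tool_pos: [0.5941, -0.1988, 0.086]
eef_rot: [0.995, 0.103, -0.002, -0.001]
contact_force: [-5.0, 2.2, 6.4]
opening: 0.095
finger_force: 15.0
[0.59650983 1.02810837 0.14804629]
q [ 0.282  0.89  -0.058  1.672  0.08   0.585 -1.187] yaw 0.20600513188325725 tool shift [0.002  0.0022 0.001 ] az -0.0289948681167429 rotvec [-0.0027  0.0032 -0.029 ]
clock: 11.42
tool_pos: [0.596, -0.2004, 0.0857]
eef_rot: [0.995, 0.102, 0.0, 0.0]
contact_force: [0.1, -0.6, 0.7]
opening: 0.529
finger_force: 0.0
clock: 12.8
tool_pos: [0.4561, -0.4121, 0.2254]
eef_rot: [0.995, 0.103, -0.0, -0.001]
contact_force: [-1.2, -0.2, 0.4]
opening: 0.566
finger_force: 0.0
```

View pics/a3.png

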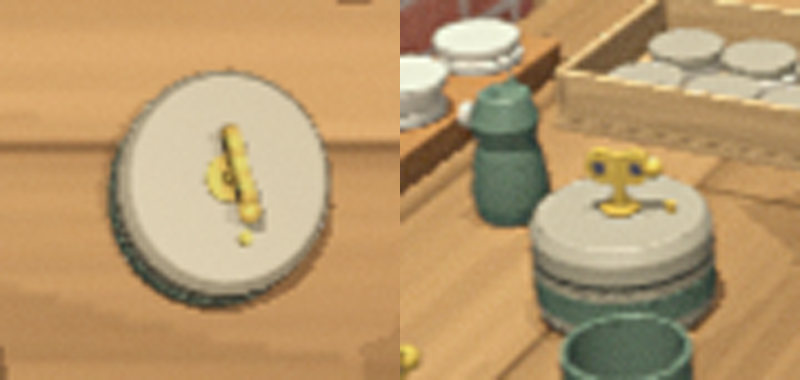

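The ball (about (411.8,134.3)) stands beside and above the pin (about (410.6,139.8)). A quick check of its angle and of the bystanders:

```bash
python3 - <<'E'
from plant import *
from h import *
import pickle
t=snapshot("top");o=pickle.load(open("s0.pkl","rb"))["top"]
C=np.array([.5965,-.2005]);b=plane(t,411.75,134.3,.104)[:2];p=plane(t,410.5,139.7,.077)[:2];e=plane(t,356+230/4.44-.5,90+133/4.75-.5,.11)[:2]
g=lambda d:np.arctan2(d[1],d[0])
print(b,g(b-C),np.hypot(*(b-C)),"pin",g(p-C),"wing",g(b-e))
d=cv2.absdiff(t["frame"],o["frame"])
print("tall+mug diff",d[115:195,240:365].max(),(d[115:195,240:365].max(2)>40).sum())
E
```

```text
[ 0.56997003 -0.20589242] -2.9410666731013704 0.027072453203990873 pin -2.936294345906728 wing -2.8606184750865804
tall+mug diff 18 0
```

The ball's angle is within 0.1 rad of the pin's, the tall box and the mug haven't moved, and the arm is clear. Handing in.

```bash
python3 -c "
from plant import *;print(finish_job())"
```

```text
the job is handed in; nothing more can be done
None
```

I wound the wide music box in two partial turns, letting go in between; the ball now stands over the pin, the key is let go, the tall box's key and the mug look unmoved in the camera, and I handed the job in (no verdict was returned).

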